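Nest the dry tumblers

ROBOT

A 6-joint arm with a two-finger parallel gripper is mounted at the origin on a cart in front of the work surface, level with it; the furniture and walls round the work are solid. World frame = base frame: x ahead of the robot, y to its left, z up, the work surface at z = 0. Lengths are in m, angles in rad, forces in N, time in s.
With the tool pointing down it reaches from about 0.225 to 0.875 m from the base axis. Payload 3.4 kg.
Tool frame: the origin (TCP) lies midway between the tips of the shut fingers; the grasp point (between the pads) lies 19 mm behind it (robot.hold_point_z is the distance from the TCP to the grasp point, in m); z points along the fingers, y is the line along which they close (so a half turn about z gives the same grasp; the last joint's range is limited). The gripper opens to 85 mm and grips with 20 to 120 N. Pads are 22 mm wide; open, the fingers measure 114 mm over their backs; the gripper's body (76 mm by 85 mm) begins 54 mm behind the grasp point. The pads swing forward as they close: fully open they stand 13 mm farther back than shut.
Start: joints at [-1.253, 0.276, 1.505, -0, 1.361, -0.121], TCP at [0.244, -0.521, 0.202] pointing down, gripper open.
Joint ranges: [-2.89, 2.89], [-0.75, 2.08], [0.22, 2.7], [-1.18, 4.32], [0.11, 2.71], [-2.7, 2.7]. Speed limits (rad/s): [2.57, 2.57, 3.14, 3.14, 3.14, 3.14].

INTERFACE

Orientations are given as a rotation vector (axis times angle).
In Python, from plant import state, eyes, workorder, robot gives the robot as it stands.
- The arm moves only by the shell command python3 -m jog 'ROWS' [FORCE]. ROWS is JSON, a list of rows, each an object of numbers: "gripper": the finger opening in mm, from 0 to 85.4; "x", "y", "z": the shift along the tool's x, y, z in mm; "turn": the turn about the tool's z in rad. A call has 1 to 5 rows; each row shifts and turns the commanded pose from where the row before left it, along the tool's axes as they then stand; what a row does not reach is not made up. A row lasts 1/10 s, in which the tool goes at most 50 mm and 8.59 degrees, less where a joint would pass 70% of its speed; a pose out of reach is approached as far as the arm can. A call with a gripper value outside its range is refused whole. The fingers move at their own pace and stop on an object; FORCE is the grip in N (left out, the last holds). Time passes only in rows, so rows that do not move let the fingers close. It gives the time, the measured TCP pose, the force, the opening and the grip force at its end, in the units of the state.
- state(): the state, without advancing time (a new reading comes with each control period).
- eyes.read_camera(name): name is "scene" or "top" or "wrist"; returns (picture, depth): 480x640x3 uint8, red, green, blue; 480x640 float32, m along the optical axis (not along the pixel's ray), 0 where there is no reading.
- eyes.calibration(name): a dict with "mtx" (3x3 intrinsics, pixels), "pose" (4x4, takes a point from camera to world coordinates); the wrist camera has in their place "mount" (4x4, takes a point from camera to tool coordinates, whose origin is the TCP and whose axes are the flange's). Camera axes: x right, y down, z forward; pixel columns grow to the right and rows downward; lengths in m; the calibration is good to about 2 mm. The wrist camera is an equidistant fisheye: a pixel r from the principal point sees the ray r / f radians off the axis. A picture is of the moment at which its call begins: read the wrist's pose just before it. calibration takes no time and is no camera call.
- workorder.finish_job(): hands the job in; it is judged then, once.
Trained networks look in the newest picture that a camera, given by its name, has taken for a name from the list of things; names that differ only in an ending like _2 or _b are one class to them, and where a whole thing is asked for, a point or a joint stands for the part that bears it (a point fixed in the world has none). Each returns a list of dicts, best first, with "confidence" (0 to 1); they miss things now and then, are a little off and sometimes report something else, mostly with a low value. They report only what shows in the picture. A call takes as long as a camera call. They do not tell look-alikes from the thing itself.
- eyes.boxes_of(camera, target): "point" ([x, y, z] in m, in world coordinates, good to about 4 mm: the middle of the surface that is visible of it).
- eyes.tip_of(camera, target): "point" ([x, y, z] in m, in world coordinates, good to about 4 mm: a listed point, or the origin of a listed thing).
The state is a dict: "time_s": time; "joint_positions": joint angles; "qd": joint speeds; "joint_torque": joint torques, N m; "ee_pos": TCP position; "tool_rot": TCP orientation; "contact_force": force on the tool from outside, world axes, zero at the start; "ft_torque": the same for the moment, N m; "width": finger opening in m; "grip_force": force on a finger pad.
Only numpy, scipy, OpenCV 4.12 (cv2) and the standard library are available. Lean on these libraries where they do the work, as an engineer would, in place of code of your own. Each camera call takes 0.05 s, during which the arm holds its last target. There are 200 camera calls.

TASK

Stack the three dry tumblers for the cupboard: take the blue one from the slanted drying stand and lower it straight into the green one, which stays standing on its coaster, then lower the orange one into the blue one. Let each down gently until it just sits home in the one below and let go: do not drop it in or press it down, or they will jam. The stack is to end upright on the coaster; leave the mug, the spice jar and the tin where they are.

Things in the scene. Friction and masses are not known exactly. Their poses are not given: they have to be found in the camera images.
- blue_tumbler: Blue plastic tumbler, a hollow straight cone: 85 mm high, outside 41 mm wide at the foot, 64 at the rim; wall 4 mm, inside 56 mm wide at the mouth. 55 to 110 g. Origin: centre under the foot; z along its axis to the mouth. Starts in either of the stand's two places, axis 35 degrees off vertical, mouth up and towards the stand's low front.
- orange_tumbler: Orange plastic tumbler, a hollow straight cone: 85 mm high, outside 41 mm wide at the foot, 64 at the rim; wall 4 mm, inside 56 mm wide at the mouth. 55 to 110 g. Origin: centre under the foot; z along its axis to the mouth. Starts in the other of the stand's two places, axis 35 degrees off vertical, mouth up and towards the stand's low front.
- green_tumbler: Green plastic tumbler, a hollow straight cone: 85 mm high, outside 41 mm wide at the foot, 64 at the rim; wall 4 mm, inside 56 mm wide at the mouth. 55 to 110 g. Origin: centre under the foot; z along its axis to the mouth. Starts upright on the coaster.
- coaster: Round cork coaster, 96 mm across, 6 mm thick, fixed to the table; the green tumbler stands on its middle. Origin: centre of its underside.
- blue_mouth (a point): Centre of the blue tumbler's mouth, at rim height (85 mm above its foot on the axis); z out along the axis. An upper tumbler just sits on the walls in here when its foot is about 56 mm below this point (feet 29 mm apart); the walls meet 2 mm above that, and it jams if pushed. Off-centre it touches one wall some mm earlier and slips home when let go.
- green_mouth (a point): Centre of the green tumbler's mouth, at rim height (85 mm above its foot on the axis); z out along the axis. An upper tumbler just sits on the walls in here when its foot is about 56 mm below this point (feet 29 mm apart); the walls meet 2 mm above that, and it jams if pushed. Off-centre it touches one wall some mm earlier and slips home when let go.
- stand: Fixed slanted wooden drying stand, 270 mm wide (y), 105 deep. Origin on the table under its middle; x to its high back, z up; front faces the robot within 17 degrees. Feet of the tumblers at x 0, y +65 or -65, z 50 mm; two 54 mm dowels hold each from sliding forward. The y sides of a tumbler, from 56 mm above its foot to the rim, are free to grip.
- mug: white mug, 83 x 116 x 94 mm, a bystander behind the green tumbler; origin under its middle.
- spice_jar: glass spice jar with a green cap, 46 mm across, 106 mm high, a bystander between the work and the robot; origin under its middle.
- tin: low food tin, 86 mm across, 40 mm high, a bystander in front of the stand; origin under its middle.
Mind the look-alikes: they are no part of the job. Of the things like the green_tumbler, leave any that is pink; of the rest the larger one is meant.

How it is judged:
On the way, in this order (a step that is already met when the one before it is completed fails the run):
1. the blue tumbler sits home in the green one and is let go (z of blue_tumbler in the frame of green_tumbler between 0.023 and 0.036 m and x of blue_tumbler in the frame of green_tumbler between -0.006 and 0.006 m and y of blue_tumbler in the frame of green_tumbler between -0.006 and 0.006 m and angle between the z axis of blue_tumbler and the z axis of green_tumbler, either way round below 0.1 rad and contact force between blue_tumbler and the fingers below 0.05 N and linear speed of blue_tumbler below 0.02 m/s), for 0.2 s.
2. the orange tumbler sits home in the blue one and is let go (z of orange_tumbler in the frame of blue_tumbler between 0.023 and 0.036 m and x of orange_tumbler in the frame of blue_tumbler between -0.006 and 0.006 m and y of orange_tumbler in the frame of blue_tumbler between -0.006 and 0.006 m and angle between the z axis of orange_tumbler and the z axis of blue_tumbler, either way round below 0.1 rad and contact force between orange_tumbler and the fingers below 0.05 N and linear speed of orange_tumbler below 0.02 m/s), for 0.2 s.
At the end, for the whole second after the job is handed in: Blue sits in green and orange in blue: each foot 23 to 36 mm above the foot below, within 6 mm of its axis and 0.1 rad of its direction. Green stands on the coaster (foot below 12 mm, within 35 mm of the centre); all three are upright within 0.12 rad and at rest (z of blue_tumbler in the frame of green_tumbler between 0.023 and 0.036 m and x of blue_tumbler in the frame of green_tumbler between -0.006 and 0.006 m and y of blue_tumbler in the frame of green_tumbler between -0.006 and 0.006 m and angle between the z axis of blue_tumbler and the z axis of green_tumbler, either way round below 0.1 rad and z of orange_tumbler in the frame of blue_tumbler between 0.023 and 0.036 m and x of orange_tumbler in the frame of blue_tumbler between -0.006 and 0.006 m and y of orange_tumbler in the frame of blue_tumbler between -0.006 and 0.006 m and angle between the z axis of orange_tumbler and the z axis of blue_tumbler, either way round below 0.1 rad and angle between each of green_tumbler, blue_tumbler, orange_tumbler's own z axis and vertical below 0.12 rad and height (world z) of green_tumbler below 0.012 m and horizontal distance between green_tumbler and coaster below 0.035 m and linear speed of each of green_tumbler, blue_tumbler, orange_tumbler below 0.02 m/s); the robot touches nothing.
It fails at once if a tumbler is pressed or rammed down on the stack: more than 25 N on the coaster (contact force between green_tumbler and coaster above 25 N).
It fails at once if a tumbler falls more than about 13 mm into the one below (over 0.5 m/s inside its mouth) ((horizontal distance between blue_tumbler and green_tumbler below 0.02 m and z of blue_tumbler in the frame of green_tumbler between 0.015 and 0.085 m and linear speed of blue_tumbler above 0.5 m/s) or (horizontal distance between orange_tumbler and blue_tumbler below 0.02 m and z of orange_tumbler in the frame of blue_tumbler between 0.015 and 0.085 m and linear speed of orange_tumbler above 0.5 m/s)).
It fails at once if the green tumbler is moved by more than 30 mm (distance of green_tumbler from where it was at the start of the episode above 0.03 m).
It fails at once if the mug, the spice jar or the tin is moved by more than 20 mm (distance of any of mug, spice_jar, tin from where it was at the start of the episode above 0.02 m).
It also fails if it takes over 61 s, if anything falls off the work surface, if the arm or the gripper's body presses on something with over 40 N, if the wrist force passes 120 N, or if a joint passes its speed limit or range.

## Working session

There is one attempt and no reset: what is moved stays moved. The work goes in short steps, Python scripts to look and compute and a shell command to move; the robot and the scene stay as the last step left them, time stands still between calls to the robot, and variables do not carry over. Pictures are saved under pics/ and viewed, at most 10 in all, crops included, and the job is handed in when it is done.

```bash
ls; mkdir -p pics
cat > h.py <<'E'
import numpy as np, cv2, json
from scipy.spatial.transform import Rotation as R
from plant import state, eyes, workorder, robot
def world(cam,u,v,d):
    c=eyes.calibration(cam);K=c['mtx'];p=np.linalg.inv(K)@np.array([u,v,1.])*d
    return (np.array(c['pose'])@np.r_[p,1])[:3]
def cloud(cam,d):
    c=eyes.calibration(cam);K=np.array(c['mtx']);T=np.array(c['pose'])
    v,u=np.mgrid[:d.shape[0],:d.shape[1]]
    P=np.stack([(u-K[0,2])/K[0,0]*d,(v-K[1,2])/K[1,1]*d,d],-1)
    return P@T[:3,:3].T+T[:3,3]
E
python3 - <<'E'
from h import *
np.set_printoptions(precision=4,suppress=True)
s=state();print(s['time_s'],s['ee_pos'],s['tool_rot'],s['width'],robot.hold_point_z)
for c in ['scene','top']:
    im,d=eyes.read_camera(c);cv2.imwrite(f'pics/{c}0.png',im[...,::-1]);np.savez(f'{c}0.npz',im=im,d=d)
    for t in ['blue_mouth','green_mouth','blue_tumbler','orange_tumbler','green_tumbler','coaster','stand','mug','spice_jar','tin']:
        print(c,t,[(np.round(r['point'],3).tolist(),round(r['confidence'],2)) for r in eyes.tip_of(c,t)][:4])
E
```

```text
pics
0.0 [ 0.2441 -0.5199  0.2009] [-3.0645 -0.6833  0.0003] 0.08550553572066498 0.0187
scene blue_mouth [([0.544, -0.057, 0.119], 0.79)]
scene green_mouth [([0.597, 0.075, 0.087], 0.93), ([0.457, 0.079, 0.064], 0.63), ([0.569, -0.193, 0.048], 0.59), ([0.47, 0.185, 0.092], 0.58)]
scene blue_tumbler [([0.599, -0.07, 0.052], 0.7)]
scene orange_tumbler [([0.57, -0.193, 0.046], 0.66), ([0.428, -0.024, -0.002], 0.22)]
scene green_tumbler [([0.475, 0.183, 0.005], 0.63), ([0.463, 0.076, 0.001], 0.63), ([0.599, 0.08, 0.001], 0.59), ([0.426, -0.022, -0.001], 0.53)]
scene coaster [([0.469, 0.186, -0.004], 0.73)]
scene stand [([0.583, -0.131, 0.001], 0.91)]
scene mug [([0.676, 0.186, -0.0], 0.66)]
scene spice_jar [([0.425, -0.023, -0.002], 0.58)]
scene tin [([0.377, -0.233, -0.0], 0.73)]
top blue_mouth [([0.543, -0.054, 0.12], 0.74)]
top green_mouth [([0.478, 0.183, 0.092], 0.96), ([0.596, 0.075, 0.083], 0.66), ([0.456, 0.075, 0.058], 0.58)]
top blue_tumbler [([0.466, 0.187, 0.002], 0.39)]
top orange_tumbler [([0.571, -0.195, 0.049], 0.62)]
top green_tumbler [([0.475, 0.181, 0.004], 0.84), ([0.594, 0.073, -0.005], 0.67), ([0.453, 0.077, 0.0], 0.66), ([0.678, 0.187, 0.003], 0.59)]
top coaster [([0.466, 0.186, -0.002], 0.89), ([0.68, 0.186, 0.004], 0.15)]
top stand [([0.582, -0.129, 0.002], 0.55)]
top mug [([0.679, 0.186, 0.002], 0.59)]
top spice_jar [([0.427, -0.021, -0.003], 0.95)]
top tin [([0.373, -0.234, -0.001], 0.7), ([0.544, -0.056, 0.121], 0.39)]
```

View pics/scene0.png

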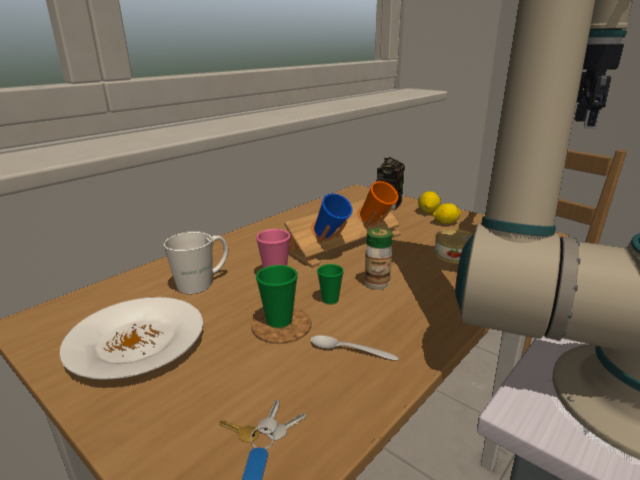

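View pics/top0.png

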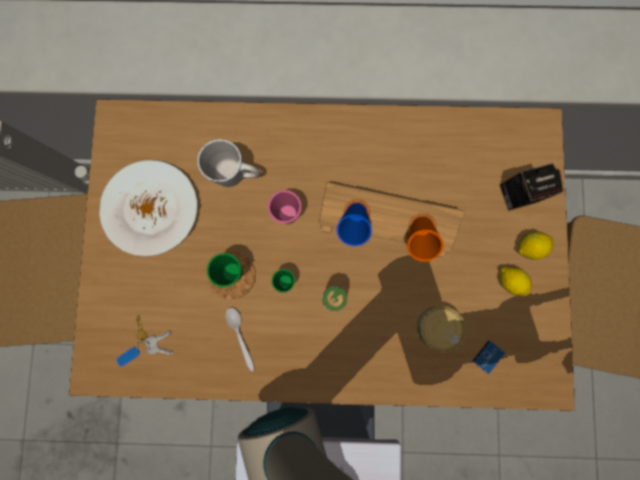

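Scene view: the large green tumbler is on the coaster at (278,295), with pink at (274,250) and small green at (330,283) as look-alikes. Blue is in the stand at (333,215) and orange at (378,205). In the top view they are green (225,269), blue (354,224) and orange (425,240). The nets agree with this. Next I refine the poses by fitting the cone to the depth from both cameras.

```bash
cat >> h.py <<'E'
from scipy.optimize import least_squares
HUE={'blue':(105,130),'orange':(4,16),'green':(60,88)}
def pts(col,data,near,rad=.085,zmin=.012):
    out=[]
    for cam,(im,d) in data.items():
        hsv=cv2.cvtColor(im,cv2.COLOR_RGB2HSV);P=cloud(cam,d)
        m=(hsv[...,0]>=HUE[col][0])&(hsv[...,0]<=HUE[col][1])&(hsv[...,1]>150)&(d>0)
        m&=(np.linalg.norm(P[...,:2]-np.array(near)[:2],axis=-1)<rad)&(P[...,2]>zmin)
        m=cv2.erode(m.astype(np.uint8),np.ones((2,2)))>0
        out.append(P[m])
    return out
def fit(P,foot,ax):
    """foot (3), axis dir -> refined foot, axis, rms"""
    P=np.vstack(P)
    def prm(q): 
        a=np.array([q[3],q[4],np.sqrt(max(1e-6,1-q[3]**2-q[4]**2))]);return q[:3],a
    def res(q):
        f,a=prm(q);w=P-f;z=w@a;rho=np.linalg.norm(w-np.outer(z,a),axis=1)
        zc=np.clip(z,0,.085);ro=.0205+.0115*zc/.085
        e=np.abs(rho-(ro-.002))-.002
        return np.hypot(e,np.maximum(0,z-.085)+np.maximum(0,-z))
    r=least_squares(res,np.r_[foot,ax[:2]],loss='soft_l1',f_scale=.002)
    f,a=prm(r.x);return f,a,np.sqrt(np.mean(r.fun**2)) if 0 else np.median(res(r.x))
def look(cams=('scene','top')): return {c:eyes.read_camera(c) for c in cams}
E
python3 - <<'E'
from h import *
np.set_printoptions(precision=4,suppress=True)
D={c:(lambda z:(z['im'],z['d']))(np.load(c+'0.npz')) for c in('scene','top')}
A=np.array([-.973*.5736,.228*.5736,.819])
for col,f,a in [('blue',[.599,-.07,.05],A),('orange',[.57,-.194,.048],A),('green',[.475,.183,.006],[0,0,1])]:
    for cams in [('scene','top'),('scene',),('top',)]:
        P=pts(col,{c:D[c] for c in cams},np.array(f)+.04*np.array(a))
        F,ax,r=fit(P,f,a);print(col,cams,[len(p) for p in P],F,ax,'mouth',F+.085*ax,'tilt',np.degrees(np.arccos(ax[2])),'az',np.degrees(np.arctan2(ax[1],ax[0])),r)
E
```

```text
blue ('scene', 'top') [858, 922] [ 0.5945 -0.0616  0.0563] [-0.5795  0.1051  0.8081] mouth [ 0.5452 -0.0527  0.125 ] tilt 36.084735368506514 az 169.7224964653971 0.0009128870150974539
blue ('scene',) [858] [ 0.5949 -0.0643  0.0517] [-0.5652  0.1115  0.8174] mouth [ 0.5469 -0.0548  0.1212] tilt 35.17473873162614 az 168.83886600888826 0.0006557784100411166
blue ('top',) [922] [ 0.5982 -0.0657  0.0546] [-0.5752  0.1005  0.8119] mouth [ 0.5493 -0.0572  0.1237] tilt 35.72264264069066 az 170.09086757255128 0.0007401084289766057
orange ('scene', 'top') [1049, 1347] [ 0.5715 -0.1921  0.0494] [-0.564   0.1069  0.8188] mouth [ 0.5235 -0.183   0.119 ] tilt 35.035470701820245 az 169.2645498392404 0.0007232505466127376
orange ('scene',) [1049] [ 0.5675 -0.1893  0.0463] [-0.545   0.0943  0.8331] mouth [ 0.5212 -0.1812  0.1171] tilt 33.57715199158176 az 170.18517305572254 0.0011208828877250134
orange ('top',) [1347] [ 0.5722 -0.1925  0.0498] [-0.5736  0.1084  0.8119] mouth [ 0.5234 -0.1833  0.1188] tilt 35.716352292095834 az 169.29546850657442 0.0005771326903569272
green ('scene', 'top') [1689, 526] [0.4739 0.1826 0.0073] [-0.0047  0.0019  1.    ] mouth [0.4735 0.1828 0.0923] tilt 0.2922189301574119 az 157.6355643447249 0.0005092339642475043
green ('scene',) [1689] [0.4739 0.1828 0.0074] [-0.0046  0.0006  1.    ] mouth [0.4735 0.1829 0.0924] tilt 0.2677041856690162 az 172.32420092123814 0.0005704755248769847
green ('top',) [526] [0.4741 0.1823 0.0067] [-0.0047  0.0005  1.    ] mouth [0.4736 0.1824 0.0917] tilt 0.2712387969242272 az 174.54101938643907 0.0003097828491769594
```

```bash
python3 -m jog '[{"turn":0.125},{"turn":0.125},{"turn":0.125},{"turn":0.125},{"turn":0.125}]'
python3 -m jog '[{"x":17,"y":-40},{"x":17,"y":-40},{"x":17,"y":-40},{"x":17,"y":-40},{"x":17,"y":-40}]'
python3 -m jog '[{"x":17,"y":-40},{"x":17,"y":-40},{"x":17,"y":-40},{"x":17,"y":-40},{"x":17,"y":-40}]'
python3 -m jog '[{"x":17,"y":-40},{"x":17,"y":-40},{"x":16,"y":-33},{"x":0},{"x":0}]'
cat > t.py <<'E'
from h import *
import sys
np.set_printoptions(precision=4,suppress=True)
s=state();M=R.from_rotvec(s['tool_rot']).as_matrix();g=np.array(list(map(float,sys.argv[1:4])))
print('t',s['time_s'],'tcp',np.array(s['ee_pos']),'yawx',np.degrees(np.arctan2(M[1,0],M[0,0])),'zax',M[:,2],'w',s['width'],'go mm',M.T@(g-s['ee_pos'])*1e3)
E
python3 t.py .5545 -.0564 .092
```

```text
t 1.1 tcp [ 0.2443 -0.5206  0.2018] yawx 25.141652339427367 zax [ 0.0001 -0.0001 -1.    ] w 0.08529202553086604 go mm [ 478.0141 -288.4031  109.8104]invalid input at $[0]: expected keys gripper, x, y, z, turn
invalid input at $[0]: expected keys gripper, x, y, z, turn
invalid input at $[0]: expected keys gripper, x, y, z, turn
invalid input at $[0]: expected keys gripper, x, y, z, turn
```

```bash
python3 -m jog '[{"gripper":85,"x":0,"y":0,"z":0,"turn":0.125},{"gripper":85,"x":0,"y":0,"z":0,"turn":0.125},{"gripper":85,"x":0,"y":0,"z":0,"turn":0.125},{"gripper":85,"x":0,"y":0,"z":0,"turn":0.125},{"gripper":85,"x":0,"y":0,"z":0,"turn":0.125}]' 20
python3 -m jog '[{"gripper":85,"x":17,"y":-40,"z":0,"turn":0},{"gripper":85,"x":17,"y":-40,"z":0,"turn":0},{"gripper":85,"x":17,"y":-40,"z":0,"turn":0},{"gripper":85,"x":17,"y":-40,"z":0,"turn":0},{"gripper":85,"x":17,"y":-40,"z":0,"turn":0}]'
python3 -m jog '[{"gripper":85,"x":17,"y":-40,"z":0,"turn":0},{"gripper":85,"x":17,"y":-40,"z":0,"turn":0},{"gripper":85,"x":17,"y":-40,"z":0,"turn":0},{"gripper":85,"x":17,"y":-40,"z":0,"turn":0},{"gripper":85,"x":17,"y":-40,"z":0,"turn":0}]'
python3 -m jog '[{"gripper":85,"x":17,"y":-40,"z":0,"turn":0},{"gripper":85,"x":17,"y":-40,"z":0,"turn":0},{"gripper":85,"x":16,"y":-33,"z":0,"turn":0},{"gripper":85,"x":0,"y":0,"z":0,"turn":0},{"gripper":85,"x":0,"y":0,"z":0,"turn":0}]'
python3 t.py .5545 -.0564 .092
```

```text
time_s: 1.6
ee_pos: [0.2443, -0.5206, 0.2018]
tool_rot: [3.127, -0.3, 0.0]
contact_force: [-0.0, 0.0, 0.0]
width: 0.0851
grip_force: 0.0
time_s: 2.1
ee_pos: [0.3656, -0.3384, 0.2019]
tool_rot: [3.128, -0.293, 0.001]
contact_force: [0.9, -1.0, -0.5]
width: 0.085
grip_force: 0.0
time_s: 2.6
ee_pos: [0.4863, -0.1574, 0.2021]
tool_rot: [3.128, -0.292, 0.001]
contact_force: [1.1, 0.0, -0.2]
width: 0.0848
grip_force: 0.0
time_s: 3.1
ee_pos: [0.5554, -0.0566, 0.2015]
tool_rot: [3.128, -0.289, -0.001]
contact_force: [-0.6, -0.2, -0.1]
width: 0.0848
grip_force: 0.0
t 3.1 tcp [ 0.5554 -0.0566  0.2015] yawx -10.551388484500768 zax [-0.0009 -0.0006 -1.    ] w 0.08483953312262885 go mm [ -0.8762  -0.1396 109.4963]
```

Run:
```python
from h import *
im,d=eyes.read_camera('wrist');cv2.imwrite('pics/w1.png',im[...,::-1])
for t in ['blue_mouth','blue_tumbler','orange_tumbler']: print(t,[(np.round(r['point'],4).tolist(),round(r['confidence'],2)) for r in eyes.tip_of('wrist',t)][:2])
```

```text
blue_mouth [([0.5499, -0.0552, 0.1241], 0.91)]
blue_tumbler [([0.5947, -0.0622, 0.0535], 0.75), ([0.585, -0.1271, 0.0033], 0.44)]
orange_tumbler [([0.5697, -0.1879, 0.0487], 0.78)]
```

View pics/w1.png

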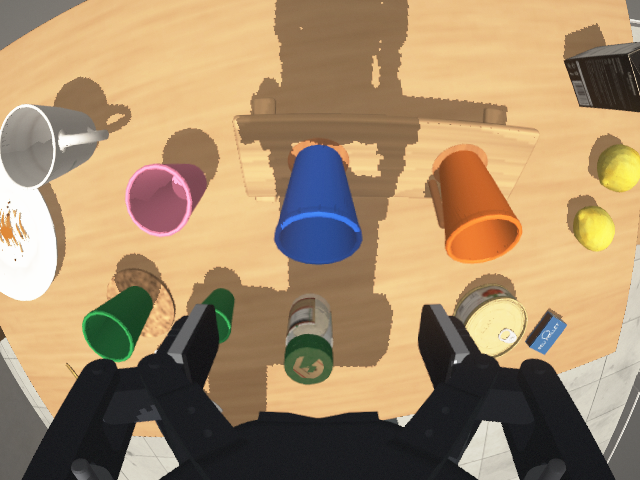

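The wrist view shows blue (mouth at 318,235) centred between the fingers, and the nets agree with the fit to within 3 mm. I'll descend and grip lightly.

```bash
python3 -m jog '[{"gripper":85,"x":-1,"y":0,"z":35,"turn":0},{"gripper":85,"x":0,"y":0,"z":35,"turn":0},{"gripper":85,"x":0,"y":0,"z":25,"turn":0},{"gripper":85,"x":0,"y":0,"z":12,"turn":0},{"gripper":85,"x":0,"y":0,"z":0,"turn":0}]'
python3 -m jog '[{"gripper":56,"x":0,"y":0,"z":0,"turn":0},{"gripper":56,"x":0,"y":0,"z":0,"turn":0},{"gripper":56,"x":0,"y":0,"z":0,"turn":0},{"gripper":56,"x":0,"y":0,"z":0,"turn":0},{"gripper":56,"x":0,"y":0,"z":0,"turn":0}]' 20
python3 -m jog '[{"gripper":50,"x":0,"y":0,"z":0,"turn":0},{"gripper":50,"x":0,"y":0,"z":0,"turn":0},{"gripper":50,"x":0,"y":0,"z":0,"turn":0}]' 20
```

```text
time_s: 3.8
ee_pos: [0.553, -0.0575, 0.0935]
tool_rot: [-3.128, 0.294, 0.005]
contact_force: [0.4, -0.4, -0.1]
width: 0.0851
grip_force: 0.0
time_s: 4.3
ee_pos: [0.5548, -0.057, 0.0953]
tool_rot: [3.128, -0.292, 0.002]
contact_force: [0.2, 0.7, 0.1]
width: 0.0561
grip_force: 0.0
time_s: 4.6
ee_pos: [0.5545, -0.057, 0.0957]
tool_rot: [3.128, -0.291, 0.001]
contact_force: [-1.9, 0.2, 5.3]
width: 0.0502
grip_force: 3.6
```

Run:
```python
from h import *
D=look(('scene','wrist'))
a=D['scene'][0][130:290,250:450,::-1];a=cv2.resize(a,(500,400));b=cv2.resize(D['wrist'][0][...,::-1],(300,400)) if 0 else D['wrist'][0][80:480,170:470,::-1]
cv2.imwrite('pics/c1.png',np.hstack([a,b]))
print(state()['width'],state()['grip_force'])
```

```text
0.05011645514787593 3.6152746187872253
```

View pics/c1.png

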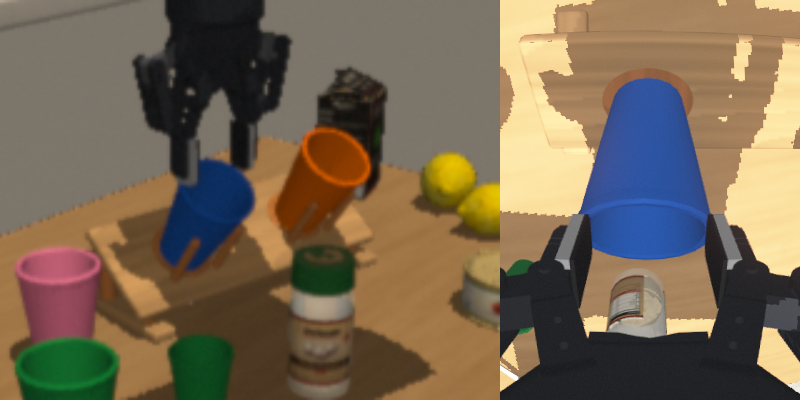

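```bash
cat >> h.py <<'E'
def track(col,f,a,rad=.085):
    D=look();P=pts(col,D,np.array(f)+.04*np.array(a),rad)
    F,ax,r=fit(P,f,a);print(col,[len(p) for p in P],'foot',F,'mouth',F+.085*ax,'tilt %.1f az %.1f res %.4f'%(np.degrees(np.arccos(ax[2])),np.degrees(np.arctan2(ax[1],ax[0])),r));return F,ax
E
python3 - <<'E'
from h import *
np.set_printoptions(precision=4,suppress=True)
track('blue',[.595,-.064,.052],[-.565,.11,.81])
# fingers: dark points near TCP in scene cloud
im,d=eyes.read_camera('scene');P=cloud('scene',d);g=im.max(-1)<100
m=(d>0)&(np.linalg.norm(P[...,:2]-[.5545,-.057],axis=-1)<.07)&(P[...,2]>.085)&(P[...,2]<.2)&(im.max(-1).astype(int)-im.min(-1)<30)
Q=P[m];M=R.from_rotvec(state()['tool_rot']).as_matrix()
q=(Q-state()['ee_pos'])@M
for s in(-1,1):
    k=q[q[:,1]*s>0];k=k[np.argsort(-k[:,2])];print(s,len(k));print(k[:12]*1e3)
E
```

```text
blue [792, 201] foot [ 0.5955 -0.0641  0.0525] mouth [ 0.5467 -0.0541  0.1214] tilt 35.9 az 168.4 res 0.0006
-1 558
[[ 31.3095 -22.6034   6.8016]
 [ 31.7061 -22.2611   4.8302]
 [ 25.8542 -24.0732  -3.8328]
 [ 20.8894 -25.2884  -9.8485]
 [ 20.845  -25.2879 -11.9864]
 [ 17.5675 -25.2396 -17.1422]
 [ 16.7842 -25.8135 -19.6038]
 [ 10.142  -28.3824 -28.3133]
 [  7.523  -30.3893 -31.5594]
 [ -6.2529 -31.3887 -33.5223]
 [  0.1426 -31.2316 -33.7711]
 [  0.9793 -33.0301 -33.953 ]]
1 502
[[-17.9201   4.6409   9.4437]
 [-18.8614   3.8024   6.7973]
 [-24.231    1.7337   2.4868]
 [-28.8099   0.3156  -1.3851]
 [-30.9381   1.0131  -3.9539]
 [-31.0508   3.4734  -5.464 ]
 [-31.52     5.6221  -7.1615]
 [-28.6377  13.3361  -8.5919]
 [-31.8712   7.8768  -8.7985]
 [-25.6972  18.5192 -10.6737]
 [-25.1531  18.9622 -12.5148]
 [-24.078   19.8818 -14.0888]]
```

```bash
python3 -m jog '[{"gripper":85,"x":0,"y":0,"z":0,"turn":0},{"gripper":85,"x":0,"y":0,"z":0,"turn":0},{"gripper":85,"x":0,"y":0,"z":0,"turn":0},{"gripper":85,"x":0,"y":0,"z":-40,"turn":0},{"gripper":85,"x":0,"y":0,"z":-20,"turn":0}]'
python3 -m jog '[{"gripper":60,"x":0,"y":0,"z":0,"turn":0},{"gripper":60,"x":0,"y":0,"z":0,"turn":0},{"gripper":60,"x":0,"y":0,"z":0,"turn":0},{"gripper":60,"x":0,"y":0,"z":0,"turn":0}]'
python3 - <<'E'
from h import *
np.set_printoptions(precision=1,suppress=True)
im,d=eyes.read_camera('scene');cv2.imwrite('pics/c2.png',cv2.resize(im[110:270,250:450,::-1],(750,600)))
s=state();P=cloud('scene',d);M=R.from_rotvec(s['tool_rot']).as_matrix();q=(P-s['ee_pos'])@M*1e3
sat=im.max(-1).astype(int)-im.min(-1)
m=(d>0)&(sat<30)&(abs(q[...,0])<30)&(abs(q[...,1])<70)&(q[...,2]<25)&(q[...,2]>-100)
for sgn in(-1,1):
    k=q[m&(q[...,1]*sgn>0)];h,e=np.histogram(k[:,2],np.arange(-100,26,5));print(sgn,dict(zip(e[:-1].astype(int).tolist(),h.tolist())))
    for lo in range(-60,10,10):
        z=k[(k[:,2]>lo)&(k[:,2]<=lo+10)]
        if len(z):print(lo,len(z),z.min(0),z.max(0))
E
```

```text
time_s: 5.35
ee_pos: [0.5553, -0.0571, 0.1564]
tool_rot: [3.128, -0.292, 0.003]
contact_force: [0.8, -0.3, 0.5]
width: 0.0847
grip_force: 0.0
time_s: 5.75
ee_pos: [0.5535, -0.0568, 0.1533]
tool_rot: [-3.128, 0.292, 0.005]
contact_force: [-0.9, -0.6, -0.3]
width: 0.0603
grip_force: 0.0
-1 {-100: 74, -95: 75, -90: 68, -85: 50, -80: 27, -75: 26, -70: 33, -65: 32, -60: 31, -55: 31, -50: 33, -45: 23, -40: 20, -35: 1, -30: 0, -25: 0, -20: 0, -15: 0, -10: 0, -5: 0, 0: 0, 5: 0, 10: 0, 15: 0, 20: 1}
-60 62 [-12.2 -45.2 -60. ] [  8.2 -29.  -50.3]
-50 56 [-13.7 -44.5 -49.8] [  7.6 -29.5 -40.1]
-40 21 [-11.6 -37.4 -40. ] [  9.3 -30.8 -34.6]
1 {-100: 56, -95: 52, -90: 57, -85: 54, -80: 31, -75: 32, -70: 28, -65: 28, -60: 27, -55: 27, -50: 33, -45: 26, -40: 21, -35: 0, -30: 0, -25: 0, -20: 0, -15: 0, -10: 0, -5: 0, 0: 0, 5: 0, 10: 0, 15: 0, 20: 0}
-60 54 [-12.3  28.7 -59.9] [  9.2  44.7 -50.1]
-50 59 [-12.8  28.3 -50. ] [ 12.1  44.2 -40.1]
-40 21 [-12.4  28.1 -39.8] [  7.6  34.3 -35.1]
```

View pics/c2.png

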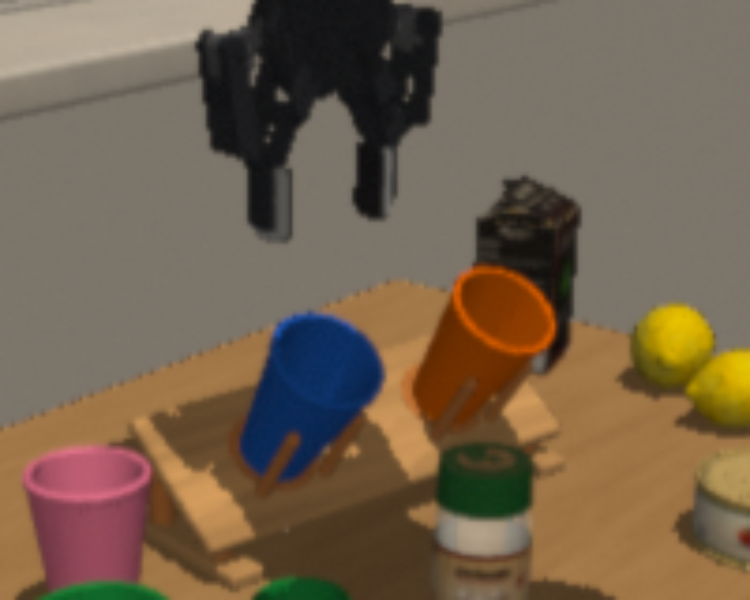

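The depth shows the fingertips 35 mm behind the reported TCP at 60 mm opening, so the first closing only touched the rim. Blue has not moved. I'll open and go about 33 mm lower than before.

```bash
python3 -m jog '[{"gripper":85,"x":0,"y":0,"z":0,"turn":0},{"gripper":85,"x":0,"y":0,"z":0,"turn":0},{"gripper":85,"x":0,"y":0,"z":30,"turn":0},{"gripper":85,"x":0,"y":0,"z":30,"turn":0},{"gripper":85,"x":0,"y":0,"z":20,"turn":0}]'
python3 -m jog '[{"gripper":85,"x":0,"y":0,"z":12,"turn":0},{"gripper":85,"x":0,"y":0,"z":0,"turn":0},{"gripper":56,"x":0,"y":0,"z":0,"turn":0},{"gripper":56,"x":0,"y":0,"z":0,"turn":0},{"gripper":56,"x":0,"y":0,"z":0,"turn":0}]' 20
python3 -m jog '[{"gripper":52,"x":0,"y":0,"z":0,"turn":0},{"gripper":52,"x":0,"y":0,"z":0,"turn":0},{"gripper":52,"x":0,"y":0,"z":0,"turn":0}]' 20
```

```text
time_s: 6.3
ee_pos: [0.5535, -0.0568, 0.073]
tool_rot: [-3.128, 0.292, 0.003]
contact_force: [0.6, 0.6, -0.8]
width: 0.0851
grip_force: 0.0
time_s: 6.8
ee_pos: [0.5556, -0.0568, 0.0643]
tool_rot: [-3.128, 0.292, -0.004]
contact_force: [0.1, 1.5, 3.2]
width: 0.062
grip_force: 21.6
time_s: 7.1
ee_pos: [0.5554, -0.0568, 0.0641]
tool_rot: [-3.128, 0.292, -0.004]
contact_force: [0.1, 2.2, 6.3]
width: 0.0621
grip_force: 21.8
```

```bash
python3 -m jog '[{"gripper":52,"x":0,"y":0,"z":-5,"turn":0},{"gripper":52,"x":0,"y":0,"z":-10,"turn":0},{"gripper":52,"x":0,"y":0,"z":-20,"turn":0},{"gripper":52,"x":0,"y":0,"z":-20,"turn":0},{"gripper":52,"x":0,"y":0,"z":0,"turn":0}]'
python3 - <<'E'
from h import *
np.set_printoptions(precision=4,suppress=True)
track('blue',[.595,-.064,.107],[-.565,.11,.81])
E
python3 t.py 0 0 0
```

```text
time_s: 7.6
ee_pos: [0.5567, -0.0577, 0.1208]
tool_rot: [3.127, -0.292, 0.01]
contact_force: [1.9, 0.8, -1.1]
width: 0.0621
grip_force: 22.1
blue [900, 204] foot [ 0.5929 -0.0642  0.1104] mouth [ 0.543  -0.0557  0.1786] tilt 36.6 az 170.3 res 0.0008
t 7.7 tcp [ 0.5544 -0.0572  0.118 ] yawx -10.669254304328982 zax [ 0.0006 -0.0005 -1.    ] w 0.061884665614436826 go mm [-555.5263   46.4272  117.629 ]
```

Run:
```python
from h import *
np.set_printoptions(precision=1,suppress=True)
D=look();Y=np.radians(-10.6);X=np.array([np.cos(Y),np.sin(Y)]);Yv=np.array([-np.sin(Y),np.cos(Y)])
f0=np.array([.5955,-.064])
Qs=[]
for c in D:
    P=cloud(c,D[c][1]);d=D[c][1];w=P[...,:2]-f0;q=np.stack([w@X,w@Yv,P[...,2]],-1)*1e3
    n=q[...,2]-(50+q[...,0]*.7)  # above slope, vertical
    hsv=cv2.cvtColor(D[c][0],cv2.COLOR_RGB2HSV)
    m=(d>0)&(abs(q[...,0])<75)&(abs(q[...,1])<45)&(n>8)&(q[...,2]<100)&((hsv[...,0]<100)|(hsv[...,1]<100))&(q[...,2]>15)
    k=q[m];print(c,len(k));
    for lo in range(20,100,10):
        z=k[(k[:,2]>lo)&(k[:,2]<=lo+10)]
        for sg in(-1,1):
            zz=z[z[:,1]*sg>0]
            if len(zz):print(lo,sg,len(zz),zz.min(0),zz.max(0),np.median(zz,0))
cv2.imwrite('pics/c3.png',np.hstack([cv2.resize(D['scene'][0][150:270,280:410,::-1],(400,369)),cv2.resize(D['top'][0][160:280,300:430,::-1],(400,369))]))
```

```text
scene 141
40 -1 9 [-28.1 -23.3  41.7] [-20.8 -18.6  47.7] [-25.3 -19.8  45.4]
40 1 12 [-29.9  21.7  43. ] [-18.2  26.2  49.4] [-25.3  24.4  46.1]
50 -1 15 [-37.5 -23.8  50.1] [-24.1 -17.7  59.6] [-30.7 -19.6  53.5]
50 1 16 [-38.1  21.6  50.6] [-24.5  27.3  59.8] [-31.2  25.1  55.2]
60 -1 16 [-43.2 -23.5  60.2] [-32.5 -16.5  69.2] [-37.9 -19.1  64.2]
60 1 15 [-43.6  21.5  60.3] [-28.7  26.5  69.7] [-38.6  24.4  64.4]
70 -1 16 [-49.5 -25.7  70.1] [-38.6 -18.   79.4] [-45.3 -19.5  74.4]
70 1 18 [-49.7  18.9  70.3] [-37.7  27.3  79.5] [-45.5  25.   75.1]
80 -1 7 [-53.2 -24.3  80.9] [-44.3 -18.4  81.9] [-47.4 -21.1  81.6]
80 1 5 [-50.5  20.   80. ] [-44.7  26.   83. ] [-46.8  25.3  81.7]
90 -1 3 [-22.9  -5.3  92.7] [-18.6  -1.4  97.1] [-20.2  -4.5  93.4]
90 1 9 [-20.7   1.6  93.3] [-10.8  17.1  98.8] [-17.1   8.5  94. ]
top 0
```

View pics/c3.png

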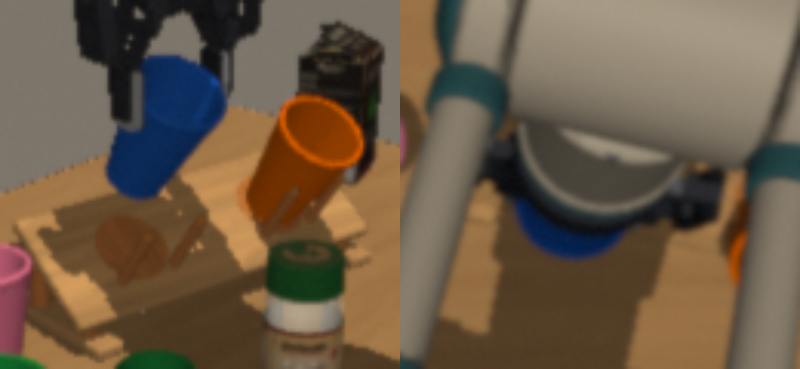

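Blue is gripped but stays tilted (36.6°), and this tool can only yaw. The dowel tips are at stand x −48, y ±22, z 82 mm. I'll bring blue in front of them and push its lower back gently against them, so it swings upright between the pads.

```bash
python3 -m jog '[{"gripper":52,"x":-15,"y":0,"z":0,"turn":0},{"gripper":52,"x":-20,"y":0,"z":0,"turn":0},{"gripper":52,"x":-17,"y":0,"z":0,"turn":0},{"gripper":52,"x":-8,"y":0,"z":5,"turn":0},{"gripper":52,"x":0,"y":0,"z":15,"turn":0}]'
python3 -m jog '[{"gripper":52,"x":0,"y":0,"z":20,"turn":0},{"gripper":52,"x":0,"y":0,"z":14,"turn":0},{"gripper":52,"x":0,"y":0,"z":0,"turn":0}]'
python3 -m jog '[{"gripper":52,"x":6,"y":0,"z":0,"turn":0},{"gripper":52,"x":5,"y":0,"z":0,"turn":0},{"gripper":52,"x":5,"y":0,"z":-2,"turn":0},{"gripper":52,"x":5,"y":0,"z":-3,"turn":0},{"gripper":52,"x":0,"y":0,"z":0,"turn":0}]'
python3 - <<'E'
from h import *
np.set_printoptions(precision=4,suppress=True)
track('blue',[.545,-.055,.060],[-.5,.10,.81])
E
```

```text
time_s: 8.3
ee_pos: [0.495, -0.0458, 0.0977]
tool_rot: [3.128, -0.292, 0.002]
contact_force: [0.3, -0.4, -1.5]
width: 0.0621
grip_force: 22.1
time_s: 8.6
ee_pos: [0.4935, -0.0455, 0.0612]
tool_rot: [-3.127, 0.292, 0.009]
contact_force: [0.8, 0.4, -1.5]
width: 0.0619
grip_force: 22.2
time_s: 9.1
ee_pos: [0.5174, -0.0497, 0.0695]
tool_rot: [-3.128, 0.292, -0.003]
contact_force: [-0.4, 2.0, -2.4]
width: 0.0621
grip_force: 22.3
blue [927, 76] foot [ 0.5464 -0.0549  0.05  ] mouth [ 0.5088 -0.0482  0.126 ] tilt 26.7 az 169.8 res 0.0007
```

It works: the tilt is down to 26.7° with very little force. I'll go on.

```bash
python3 -m jog '[{"gripper":52,"x":5,"y":0,"z":-3,"turn":0},{"gripper":52,"x":5,"y":0,"z":-2,"turn":0},{"gripper":52,"x":5,"y":0,"z":-2,"turn":0},{"gripper":52,"x":3,"y":0,"z":-1,"turn":0},{"gripper":52,"x":0,"y":0,"z":0,"turn":0}]'
python3 - <<'E'
from h import *
np.set_printoptions(precision=4,suppress=True)
track('blue',[.54,-.055,.06],[-.2,.04,.95])
E
```

```text
time_s: 9.7
ee_pos: [0.5349, -0.0534, 0.0772]
tool_rot: [3.128, -0.292, 0.002]
contact_force: [-1.1, 1.6, 1.5]
width: 0.0621
grip_force: 21.9
blue [999, 171] foot [ 0.537  -0.0526  0.0507] mouth [ 0.5268 -0.052   0.135 ] tilt 6.9 az 176.3 res 0.0007
```

```bash
python3 -m jog '[{"gripper":52,"x":4,"y":0,"z":0,"turn":0},{"gripper":52,"x":3,"y":0,"z":0,"turn":0},{"gripper":52,"x":0,"y":0,"z":0,"turn":0},{"gripper":52,"x":-20,"y":0,"z":0,"turn":0},{"gripper":52,"x":0,"y":0,"z":-45,"turn":0}]'
python3 -m jog '[{"gripper":52,"x":0,"y":0,"z":-40,"turn":0},{"gripper":52,"x":0,"y":0,"z":0,"turn":0}]'
python3 - <<'E'
from h import *
np.set_printoptions(precision=4,suppress=True)
track('blue',[.518,-.05,.137],[-.0,.0,1])
E
python3 t.py .474 .1826 .148
```

```text
time_s: 10.3
ee_pos: [0.5112, -0.0487, 0.1149]
tool_rot: [-3.126, 0.292, 0.033]
contact_force: [0.5, 0.4, -2.0]
width: 0.062
grip_force: 22.6
time_s: 10.5
ee_pos: [0.5262, -0.0521, 0.1674]
tool_rot: [3.125, -0.292, 0.022]
contact_force: [1.4, -0.2, -1.5]
width: 0.062
grip_force: 22.6
blue [1111, 199] foot [ 0.5214 -0.0508  0.1395] mouth [ 0.5173 -0.0507  0.2244] tilt 2.8 az 179.3 res 0.0009
t 10.6 tcp [ 0.5224 -0.0512  0.1627] yawx -10.669899202342807 zax [ 0.0038 -0.0014 -1.    ] w 0.062335289400091705 go mm [ -90.8928 -220.8341   14.2336]
```

```bash
python3 -m jog '[{"gripper":52,"x":-8,"y":-20,"z":0,"turn":0},{"gripper":52,"x":-15,"y":-37,"z":0,"turn":0},{"gripper":52,"x":-15,"y":-37,"z":0,"turn":0},{"gripper":52,"x":-15,"y":-37,"z":0,"turn":0},{"gripper":52,"x":-15,"y":-37,"z":0,"turn":0}]'
python3 -m jog '[{"gripper":52,"x":-15,"y":-37,"z":0,"turn":0},{"gripper":52,"x":-6.5,"y":-16,"z":0,"turn":0},{"gripper":52,"x":0,"y":0,"z":0,"turn":0},{"gripper":52,"x":0,"y":0,"z":15,"turn":0},{"gripper":52,"x":0,"y":0,"z":15,"turn":0}]'
python3 -m jog '[{"gripper":52,"x":0,"y":0,"z":0,"turn":0},{"gripper":52,"x":0,"y":0,"z":0,"turn":0}]'
python3 - <<'E'
from h import *
np.set_printoptions(precision=4,suppress=True)
track('blue',[.475,.182,.109],[-.0,.0,1],.06)
track('green',[.474,.1826,.007],[0,0,1],.06)
E
python3 t.py .474 .1826 .148
```

```text
time_s: 11.1
ee_pos: [0.4842, 0.128, 0.1599]
tool_rot: [3.127, -0.293, -0.004]
contact_force: [0.4, -0.6, -0.9]
width: 0.0617
grip_force: 22.6
time_s: 11.6
ee_pos: [0.4741, 0.1822, 0.1305]
tool_rot: [3.127, -0.292, -0.0]
contact_force: [0.4, 0.4, -0.9]
width: 0.0617
grip_force: 22.7
time_s: 11.8
ee_pos: [0.4739, 0.1821, 0.131]
tool_rot: [3.127, -0.293, -0.002]
contact_force: [-0.5, -0.1, -1.0]
width: 0.0617
grip_force: 22.7
blue [1946, 160] foot [0.4727 0.1878 0.1048] mouth [0.4665 0.1873 0.1896] tilt 4.2 az -175.2 res 0.0008
green [1547, 52] foot [0.4738 0.1827 0.0075] mouth [0.4735 0.1828 0.0925] tilt 0.3 az 162.3 res 0.0006
t 12.0 tcp [0.4747 0.1828 0.1324] yawx -10.696366372213953 zax [ 0.0013  0.0001 -1.    ] w 0.0618647734884608 go mm [ -0.6136   0.3563 -15.6362]
```

Run:
```python
from h import *
np.set_printoptions(precision=4,suppress=True)
D=look()
for cams in [('scene',),('top',)]:
    P=pts('blue',{c:D[c] for c in cams},[.474,.183],.06)
    print(len(P[0]),P[0].min(0),P[0].max(0)); F,ax,r=fit(P,[.474,.183,.105],[0,0,1]);print(cams,F,ax,F+.085*ax,r)
for c in ['scene','wrist']:
    if c=='wrist': im,d=eyes.read_camera('wrist')
    for t in ['blue_tumbler','blue_mouth','green_mouth']: print(c,t,[(np.round(r['point'],4).tolist(),round(r['confidence'],2)) for r in eyes.tip_of(c,t)][:3])
cv2.imwrite('pics/c4.png',np.hstack([D['scene'][0][170:370,200:360,::-1].repeat(2,0).repeat(2,1),im[80:480,170:470,::-1]]))
```

```text
1952 [0.4348 0.1541 0.1048] [0.4967 0.2174 0.1906]
('scene',) [0.4694 0.1846 0.1064] [-0.0738 -0.0014  0.9973] [0.4631 0.1845 0.1911] 0.0007470505013275914
153 [0.4378 0.1534 0.1126] [0.4856 0.197  0.2954]
('top',) [0.4688 0.1812 0.1219] [-0.0118  0.0213  0.9997] [0.4678 0.183  0.2069] 0.000959418365277101
scene blue_tumbler []
scene blue_mouth [([0.4648, 0.1838, 0.1905], 0.76), ([0.5836, -0.1304, 0.0017], 0.62)]
scene green_mouth [([0.4708, 0.1822, 0.0894], 0.94), ([0.4605, 0.0764, 0.0647], 0.82)]
wrist blue_tumbler [([0.4738, 0.181, 0.1042], 0.93)]
wrist blue_mouth [([0.4706, 0.1842, 0.1967], 0.89)]
wrist green_mouth [([0.5941, 0.0767, 0.0878], 0.89), ([0.4552, 0.0771, 0.0601], 0.78)]
```

View pics/c4.png

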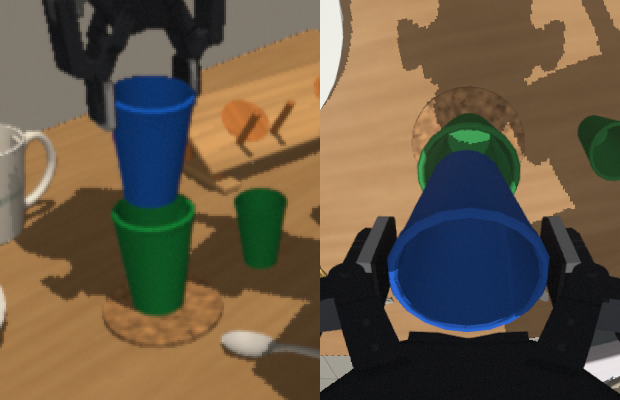

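Views agree that blue is about 3 mm short in x and 1–2 mm high in y, with a 4° lean. I'll correct that and lower in steps, watching the force.

```bash
python3 -m jog '[{"gripper":52,"x":3,"y":0.5,"z":0,"turn":0},{"gripper":52,"x":0,"y":0,"z":15,"turn":0},{"gripper":52,"x":0,"y":0,"z":15,"turn":0},{"gripper":52,"x":0,"y":0,"z":10,"turn":0},{"gripper":52,"x":0,"y":0,"z":5,"turn":0}]' | grep -E "ee_pos|contact"
python3 -m jog '[{"gripper":52,"x":0,"y":0,"z":0,"turn":0},{"gripper":52,"x":0,"y":0,"z":5,"turn":0},{"gripper":52,"x":0,"y":0,"z":0,"turn":0}]' | grep -E "ee_pos|contact"
python3 -m jog '[{"gripper":52,"x":0,"y":0,"z":3,"turn":0},{"gripper":52,"x":0,"y":0,"z":0,"turn":0}]' | grep -E "ee_pos|contact"
python3 - <<'E'
from h import *
np.set_printoptions(precision=4,suppress=True)
D=look()
for c,f in [('blue',[.474,.183,.052]),('green',[.474,.1826,.007])]:
    P=pts(c,{'scene':D['scene']},[.474,.183],.06);F,ax,r=fit(P,f,[0,0,1]);print(c,F,ax,F+.085*ax,r)
E
```

```text
ee_pos: [0.4764, 0.1818, 0.0858]
contact_force: [0.4, 1.0, -0.6]
ee_pos: [0.4769, 0.182, 0.0817]
contact_force: [-0.7, -0.1, -0.8]
ee_pos: [0.4768, 0.182, 0.0787]
contact_force: [-1.5, -1.2, -1.2]
blue [0.4715 0.1835 0.0519] [-0.0725  0.0051  0.9974] [0.4653 0.1839 0.1367] 0.0007961840033158651
green [0.4735 0.1828 0.0092] [-0.0022  0.0039  1.    ] [0.4734 0.1831 0.0942] 0.0005122605039779692
```

```bash
python3 -m jog '[{"gripper":52,"x":3,"y":0,"z":0,"turn":0},{"gripper":52,"x":0,"y":0,"z":3,"turn":0},{"gripper":52,"x":0,"y":0,"z":0,"turn":0}]' | grep -E "ee_pos|contact"
python3 -m jog '[{"gripper":52,"x":0,"y":0,"z":3,"turn":0},{"gripper":52,"x":0,"y":0,"z":0,"turn":0}]' | grep -E "ee_pos|contact"
python3 -m jog '[{"gripper":52,"x":0,"y":0,"z":2,"turn":0},{"gripper":52,"x":0,"y":0,"z":0,"turn":0}]' | grep -E "ee_pos|contact"
python3 - <<'E'
from h import *
np.set_printoptions(precision=4,suppress=True)
D=look()
for c,f in [('blue',[.474,.183,.044]),('green',[.474,.1826,.007])]:
    P=pts(c,{'scene':D['scene']},[.474,.183],.06);F,ax,r=fit(P,f,[0,0,1]);print(c,F,ax,F+.085*ax,r)
E
```

```text
ee_pos: [0.4796, 0.1814, 0.0755]
contact_force: [-0.8, 0.8, -0.4]
ee_pos: [0.4793, 0.1814, 0.0723]
contact_force: [-0.9, -0.4, -1.2]
ee_pos: [0.4798, 0.1815, 0.0706]
contact_force: [-0.8, -0.2, -0.3]
blue [0.4769 0.1829 0.0434] [-0.052  -0.001   0.9986] [0.4724 0.1828 0.1283] 0.0005626324151154025
green [0.475  0.1831 0.0089] [-0.0059  0.0031  1.    ] [0.4745 0.1834 0.0939] 0.0005090987146685877
```

```bash
python3 -m jog '[{"gripper":52,"x":0,"y":0,"z":2,"turn":0},{"gripper":52,"x":0,"y":0,"z":0,"turn":0}]' | grep -E "ee_pos|contact"
python3 -m jog '[{"gripper":52,"x":0,"y":0,"z":2,"turn":0},{"gripper":52,"x":0,"y":0,"z":0,"turn":0}]' | grep -E "ee_pos|contact"
python3 - <<'E'
from h import *
np.set_printoptions(precision=4,suppress=True)
D=look()
for c,f in [('blue',[.474,.183,.04]),('green',[.474,.1826,.007])]:
    P=pts(c,{'scene':D['scene']},[.474,.183],.06);F,ax,r=fit(P,f,[0,0,1]);print(c,F,ax,F+.085*ax,r)
E
```

```text
ee_pos: [0.4799, 0.1814, 0.0687]
contact_force: [0.0, -0.0, -0.8]
ee_pos: [0.48, 0.1813, 0.0668]
contact_force: [-1.1, -0.7, 1.7]
blue [0.4761 0.1828 0.0397] [-0.0416 -0.0026  0.9991] [0.4726 0.1826 0.1246] 0.000590838242858464
green [0.4751 0.1834 0.0115] [-0.0224 -0.0004  0.9997] [0.4732 0.1834 0.0965] 0.0005293185169501485
```

Light contact, with about 3 mm to go. I'll release.

```bash
python3 -m jog '[{"gripper":66,"x":0,"y":0,"z":0,"turn":0},{"gripper":75,"x":0,"y":0,"z":0,"turn":0},{"gripper":85,"x":0,"y":0,"z":0,"turn":0},{"gripper":85,"x":0,"y":0,"z":0,"turn":0},{"gripper":85,"x":0,"y":0,"z":0,"turn":0}]' | grep -E "ee_pos|contact|width"
python3 -m jog '[{"gripper":85,"x":0,"y":0,"z":-20,"turn":0},{"gripper":85,"x":0,"y":0,"z":-40,"turn":0},{"gripper":85,"x":0,"y":0,"z":-40,"turn":0},{"gripper":85,"x":0,"y":0,"z":0,"turn":0}]' | grep -E "time|ee_pos|contact"
python3 - <<'E'
from h import *
np.set_printoptions(precision=4,suppress=True)
D=look()
for cams in [('scene',),('top','scene')]:
  for c,f in [('blue',[.474,.183,.04]),('green',[.474,.1826,.007])]:
    P=pts(c,{k:D[k] for k in cams},[.474,.183],.06);F,ax,r=fit(P,f,[0,0,1]);print(c,F,ax,F+.085*ax,r)
E
python3 t.py .531 -.1845 .2
```

```text
ee_pos: [0.4798, 0.1815, 0.0667]
contact_force: [0.8, -0.8, 0.5]
width: 0.0848
time_s: 15.75
ee_pos: [0.4839, 0.1825, 0.1723]
contact_force: [0.8, -0.1, 1.0]
blue [0.4766 0.1828 0.0383] [-0.0154  0.0069  0.9999] [0.4752 0.1833 0.1233] 0.0005825422203313297
green [0.4756 0.1834 0.0088] [-0.0041  0.0026  1.    ] [0.4753 0.1836 0.0938] 0.0005112839467980596
blue [0.4815 0.1833 0.0401] [-0.0829  0.0011  0.9966] [0.4744 0.1834 0.1248] 0.0007013921256756577
green [0.4756 0.1834 0.0089] [-0.004   0.0027  1.    ] [0.4752 0.1836 0.0939] 0.0005111605224017487
t 15.85 tcp [0.4803 0.1816 0.1676] yawx -10.670264140386891 zax [ 0.0023  0.0005 -1.    ] w 0.08491180695725684 go mm [117.6633 350.3519 -32.4245]
```

Blue is home (feet 29.5 mm apart, upright). Next is orange, the same way.

```bash
python3 -m jog '[{"gripper":85,"x":10,"y":30,"z":0,"turn":0},{"gripper":85,"x":15,"y":45,"z":0,"turn":0},{"gripper":85,"x":15,"y":45,"z":0,"turn":0},{"gripper":85,"x":15,"y":45,"z":0,"turn":0},{"gripper":85,"x":15,"y":45,"z":0,"turn":0}]' | grep ee_pos
python3 -m jog '[{"gripper":85,"x":15,"y":45,"z":0,"turn":0},{"gripper":85,"x":15,"y":45,"z":0,"turn":0},{"gripper":85,"x":12,"y":36,"z":0,"turn":0},{"gripper":85,"x":5,"y":14,"z":0,"turn":0},{"gripper":85,"x":0,"y":0,"z":0,"turn":0}]' | grep ee_pos
python3 -m jog '[{"gripper":85,"x":0,"y":0,"z":0,"turn":0}]' | grep ee_pos
python3 - <<'E'
from h import *
im,d=eyes.read_camera('wrist')
for t in ['orange_tumbler']: print(t,[(np.round(r['point'],4).tolist(),round(r['confidence'],2)) for r in eyes.tip_of('wrist',t)][:2])
np.set_printoptions(precision=4,suppress=True)
P=pts('orange',look(('scene',)),[.547,-.187]);F,a,r=fit(P,[.571,-.192,.05],[-.56,.1,.82]);print(F,a,F+.085*a)
E
python3 t.py .5305 -.184 .064
```

```text
ee_pos: [0.5084, -0.0393, 0.1649]
ee_pos: [0.5293, -0.1854, 0.1649]
ee_pos: [0.5291, -0.1826, 0.1656]
orange_tumbler [([0.5687, -0.1904, 0.0507], 0.81)]
[ 0.5676 -0.1891  0.0464] [-0.5455  0.0906  0.8332] [ 0.5212 -0.1814  0.1172]
t 17.1 tcp [ 0.5296 -0.1821  0.1666] yawx -10.555278541533479 zax [-0.0007  0.0009 -1.    ] w 0.08473046596619421 go mm [  1.3194   1.746  102.6287]
```

```bash
python3 -m jog '[{"gripper":85,"x":0,"y":1,"z":30,"turn":0},{"gripper":85,"x":0,"y":0,"z":30,"turn":0},{"gripper":85,"x":0,"y":0,"z":25,"turn":0},{"gripper":85,"x":0,"y":0,"z":16,"turn":0},{"gripper":85,"x":0,"y":0,"z":0,"turn":0}]' | grep -E "ee_pos|contact"
python3 -m jog '[{"gripper":56,"x":0,"y":0,"z":0,"turn":0},{"gripper":56,"x":0,"y":0,"z":0,"turn":0},{"gripper":56,"x":0,"y":0,"z":0,"turn":0},{"gripper":52,"x":0,"y":0,"z":0,"turn":0},{"gripper":52,"x":0,"y":0,"z":0,"turn":0}]' 20
python3 -m jog '[{"gripper":52,"x":0,"y":0,"z":-5,"turn":0},{"gripper":52,"x":0,"y":0,"z":-10,"turn":0},{"gripper":52,"x":0,"y":0,"z":-20,"turn":0},{"gripper":52,"x":0,"y":0,"z":-20,"turn":0},{"gripper":52,"x":0,"y":0,"z":0,"turn":0}]'
python3 - <<'E'
from h import *
np.set_printoptions(precision=4,suppress=True)
track('orange',[.571,-.192,.105],[-.565,.11,.81])
E
python3 t.py 0 0 0
```

```text
ee_pos: [0.5278, -0.1827, 0.0637]
contact_force: [-1.2, 0.9, -0.6]
time_s: 18.1
ee_pos: [0.5305, -0.1846, 0.0673]
tool_rot: [-3.127, 0.292, -0.003]
contact_force: [-0.6, 4.2, 6.2]
width: 0.0621
grip_force: 21.7
time_s: 18.6
ee_pos: [0.532, -0.1867, 0.124]
tool_rot: [3.125, -0.292, 0.01]
contact_force: [0.1, -0.2, -0.4]
width: 0.062
grip_force: 22.1
orange [1206, 296] foot [ 0.5558 -0.1984  0.0787] mouth [ 0.5408 -0.1834  0.161 ] tilt 14.5 az 134.9 res 0.0066
t 18.7 tcp [ 0.5299 -0.1855  0.1211] yawx -10.676040484313395 zax [ 0.0008 -0.0009 -1.    ] w 0.06225998711066913 go mm [-555.2392  -84.2169  120.4968]
```

Run:
```python
from h import *
np.set_printoptions(precision=4,suppress=True)
P=pts('orange',look(),[.547,-.187],.09,.092);F,a,r=fit(P,[.571,-.192,.107],[-.56,.1,.82]);print(F,a,F+.085*a,np.degrees(np.arccos(a[2])),r)
```

```text
[ 0.5663 -0.1917  0.1077] [-0.5645  0.1038  0.8188] [ 0.5184 -0.1829  0.1773] 35.03040989325624 0.0008152152030861861
```

```bash
python3 -m jog '[{"gripper":52,"x":-15,"y":0,"z":0,"turn":0},{"gripper":52,"x":-20,"y":0,"z":0,"turn":0},{"gripper":52,"x":-16,"y":0,"z":0,"turn":0},{"gripper":52,"x":-8,"y":0,"z":5,"turn":0},{"gripper":52,"x":0,"y":0,"z":15,"turn":0}]' | grep ee_pos
python3 -m jog '[{"gripper":52,"x":0,"y":0,"z":20,"turn":0},{"gripper":52,"x":0,"y":0,"z":12,"turn":0},{"gripper":52,"x":0,"y":0,"z":0,"turn":0}]' | grep -E "ee_pos|contact"
python3 -m jog '[{"gripper":52,"x":6,"y":0,"z":0,"turn":0},{"gripper":52,"x":5,"y":0,"z":0,"turn":0},{"gripper":52,"x":5,"y":0,"z":-2,"turn":0},{"gripper":52,"x":5,"y":0,"z":-3,"turn":0},{"gripper":52,"x":0,"y":0,"z":0,"turn":0}]' | grep -E "ee_pos|contact"
python3 -m jog '[{"gripper":52,"x":5,"y":0,"z":-3,"turn":0},{"gripper":52,"x":5,"y":0,"z":-2,"turn":0},{"gripper":52,"x":5,"y":0,"z":-2,"turn":0},{"gripper":52,"x":3,"y":0,"z":-1,"turn":0},{"gripper":52,"x":0,"y":0,"z":0,"turn":0}]' | grep -E "ee_pos|contact"
python3 - <<'E'
from h import *
np.set_printoptions(precision=4,suppress=True)
P=pts('orange',look(('scene',)),[.505,-.18],.055,.05);F,a,r=fit(P,[.51,-.18,.05],[-.1,.0,.99]);print(F,a,F+.085*a,np.degrees(np.arccos(a[2])),r)
E
```

```text
ee_pos: [0.4714, -0.1742, 0.1008]
ee_pos: [0.4703, -0.1734, 0.0666]
contact_force: [0.1, -0.0, -1.2]
ee_pos: [0.4937, -0.178, 0.0744]
contact_force: [-0.6, 2.5, -1.0]
ee_pos: [0.511, -0.1816, 0.0821]
contact_force: [-1.7, 2.3, 0.6]
[ 0.5144 -0.1754  0.0517] [-0.1633 -0.0395  0.9858] [ 0.5005 -0.1788  0.1355] 9.67032877764663 0.0010026684077193877
```

```bash
python3 -m jog '[{"gripper":52,"x":4,"y":0,"z":0,"turn":0},{"gripper":52,"x":4,"y":0,"z":0,"turn":0},{"gripper":52,"x":3,"y":0,"z":0,"turn":0},{"gripper":52,"x":0,"y":0,"z":0,"turn":0}]' | grep -E "ee_pos|contact"
python3 -m jog '[{"gripper":52,"x":-20,"y":0,"z":0,"turn":0},{"gripper":52,"x":0,"y":0,"z":-40,"turn":0},{"gripper":52,"x":0,"y":0,"z":-45,"turn":0},{"gripper":52,"x":0,"y":0,"z":-25,"turn":0},{"gripper":52,"x":0,"y":0,"z":0,"turn":0}]' | grep -E "time|ee_pos|contact"
python3 - <<'E'
from h import *
np.set_printoptions(precision=4,suppress=True)
D=look()
for cams in (('scene',),('scene','top')):
  P=pts('orange',{c:D[c] for c in cams},[.503,-.18],.055,.1);F,a,r=fit(P,[.503,-.18,.155],[-.0,.0,.99]);print(F,a,F+.085*a,np.degrees(np.arccos(a[2])),r)
E
python3 t.py .4755 .1834 .2
```

```text
ee_pos: [0.5217, -0.1838, 0.0817]
contact_force: [-1.0, 1.5, 0.0]
time_s: 21.55
ee_pos: [0.5048, -0.1821, 0.1962]
contact_force: [-0.5, 0.2, -0.6]
[ 0.4953 -0.1788  0.1647] [-0.0178 -0.0103  0.9998] [ 0.4937 -0.1797  0.2497] 1.1788419088004622 0.0008978698001522113
[ 0.5012 -0.1745  0.1674] [-0.0634 -0.0682  0.9957] [ 0.4958 -0.1803  0.2521] 5.342963693938242 0.001100840451570809
t 21.65 tcp [ 0.5018 -0.1804  0.1919] yawx -10.67379234590533 zax [ 0.0016 -0.0016 -1.    ] w 0.06172272663849886 go mm [ -93.2411 -352.6631   -8.7648]
```

```bash
python3 -m jog '[{"gripper":52,"x":-6,"y":-22,"z":0,"turn":0},{"gripper":52,"x":-11,"y":-44,"z":0,"turn":0},{"gripper":52,"x":-11,"y":-44,"z":0,"turn":0},{"gripper":52,"x":-11,"y":-44,"z":0,"turn":0},{"gripper":52,"x":-11,"y":-44,"z":0,"turn":0}]' | grep ee_pos
python3 -m jog '[{"gripper":52,"x":-11,"y":-44,"z":0,"turn":0},{"gripper":52,"x":-11,"y":-44,"z":0,"turn":0},{"gripper":52,"x":-9,"y":-44,"z":0,"turn":0},{"gripper":52,"x":-5,"y":-22,"z":0,"turn":0},{"gripper":52,"x":0,"y":0,"z":0,"turn":0}]' | grep ee_pos
python3 -m jog '[{"gripper":52,"x":0,"y":0,"z":10,"turn":0},{"gripper":52,"x":0,"y":0,"z":0,"turn":0},{"gripper":52,"x":0,"y":0,"z":0,"turn":0}]' | grep -E "ee_pos|contact"
cat > s.py <<'E'
from h import *
import sys
np.set_printoptions(precision=4,suppress=True)
z=float(sys.argv[1]);D=look()
for c,f in [('orange',[.475,.183,z]),('blue',[.476,.183,.037])]:
  for cams in (('scene',),('scene','top')):
    P=pts(c,{k:D[k] for k in cams},[.475,.183],.06,.04);F,ax,r=fit(P,f,[0,0,1]);print(c,cams,F,ax,F+.085*ax,round(r,4))
im,d=eyes.read_camera('wrist');cv2.imwrite('pics/w_%d.png'%(z*1e4),im[...,::-1])
for c in('scene','wrist'):print(c,[np.round(r['point'],4).tolist() for t in('orange_tumbler','blue_mouth') for r in eyes.tip_of(c,t)[:1]])
E
python3 s.py .155; python3 t.py 0 0 0
```

```text
ee_pos: [0.4877, 0.0254, 0.1896]
ee_pos: [0.4808, 0.1847, 0.1895]
ee_pos: [0.4815, 0.1806, 0.1807]
contact_force: [0.1, 0.5, -1.0]
orange ('scene',) [0.4749 0.1839 0.1503] [-0.0028 -0.0241  0.9997] [0.4747 0.1818 0.2352] 0.0006
orange ('scene', 'top') [0.4752 0.184  0.1516] [-0.0086 -0.0256  0.9996] [0.4745 0.1818 0.2366] 0.0006
blue ('scene',) [0.4765 0.1822 0.0383] [-0.0137  0.0149  0.9998] [0.4753 0.1834 0.1232] 0.0006
blue ('scene', 'top') [0.4794 0.1829 0.0393] [-0.0528  0.0061  0.9986] [0.4749 0.1835 0.1242] 0.0007
scene [[0.4732, 0.1866, 0.1486]]
wrist [[0.4733, 0.1859, 0.1513], [0.4784, 0.1843, 0.1293]]
t 23.3 tcp [0.4822 0.1818 0.1821] yawx -10.701103198872678 zax [ 0.0007  0.     -1.    ] w 0.06186702985206146 go mm [-440.1961  268.199   181.7345]
```

```bash
python3 -m jog '[{"gripper":52,"x":1,"y":1,"z":15,"turn":0},{"gripper":52,"x":0,"y":0,"z":15,"turn":0},{"gripper":52,"x":0,"y":0,"z":15,"turn":0},{"gripper":52,"x":0,"y":0,"z":10,"turn":0},{"gripper":52,"x":0,"y":0,"z":0,"turn":0}]' | grep -E "ee_pos|contact"
python3 -m jog '[{"gripper":52,"x":0,"y":0,"z":5,"turn":0},{"gripper":52,"x":0,"y":0,"z":0,"turn":0},{"gripper":52,"x":0,"y":0,"z":4,"turn":0},{"gripper":52,"x":0,"y":0,"z":0,"turn":0}]' | grep -E "ee_pos|contact"
python3 s.py .087
```

```text
ee_pos: [0.4817, 0.1806, 0.1255]
contact_force: [-0.6, 0.5, 0.1]
ee_pos: [0.4827, 0.1809, 0.1177]
contact_force: [-0.0, 0.2, -0.8]
orange ('scene',) [0.4767 0.1839 0.0875] [-0.0126 -0.0215  0.9997] [0.4757 0.182  0.1725] 0.0006
orange ('scene', 'top') [0.4775 0.1842 0.0888] [-0.0255 -0.0262  0.9993] [0.4753 0.182  0.1737] 0.0006
blue ('scene',) [0.476  0.1814 0.0398] [-0.0097  0.0281  0.9996] [0.4752 0.1838 0.1248] 0.0005
blue ('scene', 'top') [0.4757 0.1814 0.0409] [-0.0066  0.0311  0.9995] [0.4751 0.184  0.1259] 0.0005
scene [[0.4742, 0.183, 0.0846], [0.474, 0.18, 0.1221]]
wrist [[0.4769, 0.187, 0.0867]]
```

```bash
python3 -m jog '[{"gripper":52,"x":0,"y":0,"z":5,"turn":0},{"gripper":52,"x":0,"y":0,"z":0,"turn":0}]' | grep -E "ee_pos|contact"
python3 -m jog '[{"gripper":52,"x":0,"y":0,"z":4,"turn":0},{"gripper":52,"x":0,"y":0,"z":0,"turn":0}]' | grep -E "ee_pos|contact"
python3 -m jog '[{"gripper":52,"x":0,"y":0,"z":3,"turn":0},{"gripper":52,"x":0,"y":0,"z":0,"turn":0}]' | grep -E "ee_pos|contact"
python3 - <<'E'
from h import *
np.set_printoptions(precision=4,suppress=True)
D=look(('scene',))
for c,f in [('orange',[.475,.183,.075]),('blue',[.476,.183,.037])]:
    P=pts(c,D,[.475,.183],.06,.04);F,ax,r=fit(P,f,[0,0,1]);print(c,F,ax,F+.085*ax,round(r,4))
E
```

```text
ee_pos: [0.4822, 0.1808, 0.1121]
contact_force: [-0.0, 0.3, -0.8]
ee_pos: [0.4823, 0.1808, 0.1081]
contact_force: [0.2, 0.3, -0.5]
ee_pos: [0.4825, 0.1808, 0.1054]
contact_force: [-0.4, -0.0, -1.5]
orange [0.4768 0.1833 0.075 ] [-0.0162 -0.0154  0.9998] [0.4755 0.182  0.16  ] 0.0006
blue [0.476  0.1813 0.0404] [-0.0106  0.0297  0.9995] [0.4751 0.1838 0.1253] 0.0005
```

```bash
python3 -m jog '[{"gripper":52,"x":0,"y":0,"z":2,"turn":0},{"gripper":52,"x":0,"y":0,"z":0,"turn":0}]' | grep -E "ee_pos|contact"
python3 -m jog '[{"gripper":52,"x":0,"y":0,"z":1.5,"turn":0},{"gripper":52,"x":0,"y":0,"z":0,"turn":0}]' | grep -E "ee_pos|contact"
python3 - <<'E'
from h import *
np.set_printoptions(precision=4,suppress=True)
D=look(('scene',))
for c,f in [('orange',[.475,.183,.072]),('blue',[.476,.183,.037]),('green',[.475,.183,.007])]:
    P=pts(c,D,[.475,.183],.06,.012);F,ax,r=fit(P,f,[0,0,1]);print(c,F,ax,F+.085*ax,round(r,4))
E
```

```text
ee_pos: [0.4826, 0.1808, 0.1036]
contact_force: [-0.5, -0.2, 0.0]
ee_pos: [0.4827, 0.1807, 0.1023]
contact_force: [0.8, 0.1, 0.5]
orange [0.4767 0.1836 0.0722] [-0.012  -0.0201  0.9997] [0.4757 0.1819 0.1572] 0.0006
blue [0.4772 0.1822 0.0406] [-0.0254  0.0188  0.9995] [0.4751 0.1838 0.1255] 0.0005
green [0.4753 0.1836 0.0113] [-0.0029 -0.0004  1.    ] [0.475  0.1836 0.0963] 0.0006
```

```bash
python3 -m jog '[{"gripper":52,"x":0,"y":0,"z":1,"turn":0},{"gripper":52,"x":0,"y":0,"z":0,"turn":0}]' | grep -E "ee_pos|contact"
python3 -m jog '[{"gripper":66,"x":0,"y":0,"z":0,"turn":0},{"gripper":75,"x":0,"y":0,"z":0,"turn":0},{"gripper":85,"x":0,"y":0,"z":0,"turn":0},{"gripper":85,"x":0,"y":0,"z":0,"turn":0},{"gripper":85,"x":0,"y":0,"z":0,"turn":0}]' | grep -E "ee_pos|contact|width"
python3 -m jog '[{"gripper":85,"x":0,"y":0,"z":-20,"turn":0},{"gripper":85,"x":0,"y":0,"z":-40,"turn":0},{"gripper":85,"x":0,"y":0,"z":-40,"turn":0},{"gripper":85,"x":0,"y":0,"z":-20,"turn":0},{"gripper":85,"x":0,"y":0,"z":0,"turn":0}]' | grep -E "time|ee_pos|contact"
python3 - <<'E'
from h import *
np.set_printoptions(precision=4,suppress=True)
D=look(('scene',));cv2.imwrite('pics/end.png',D['scene'][0][...,::-1])
for c,f in [('orange',[.475,.183,.072]),('blue',[.476,.183,.037]),('green',[.475,.183,.007])]:
    P=pts(c,D,[.475,.183],.06,.012);F,ax,r=fit(P,f,[0,0,1]);print(c,F,ax,F+.085*ax,round(r,4))
E
```

```text
ee_pos: [0.4829, 0.1807, 0.1016]
contact_force: [-0.3, -1.3, 2.5]
ee_pos: [0.4828, 0.1809, 0.1012]
contact_force: [-0.6, -0.3, 0.4]
width: 0.0852
time_s: 26.85
ee_pos: [0.485, 0.1815, 0.2247]
contact_force: [-0.0, 0.1, -0.0]
orange [0.4768 0.183  0.069 ] [-0.018   0.0064  0.9998] [0.4753 0.1836 0.154 ] 0.0006
blue [0.4773 0.1824 0.0421] [-0.029   0.0223  0.9993] [0.4748 0.1843 0.127 ] 0.0006
green [0.4753 0.1839 0.0122] [-0.0044  0.0047  1.    ] [0.4749 0.1843 0.0972] 0.0005
```

View pics/end.png

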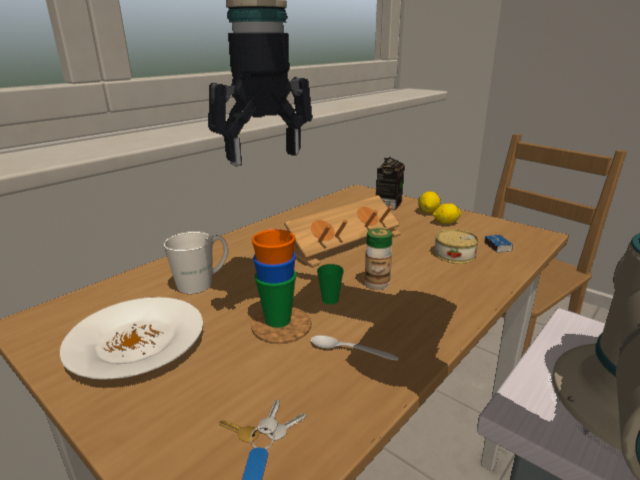

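The stack at (275,280) is upright on the coaster with the bands evenly spaced and the gripper clear. Mug, jar and tin are in place, so I'm handing in.

```bash
python3 -c "
from plant import workorder;print(workorder.finish_job())"
```

```text
the job is handed in; nothing more can be done
None
```

The blue tumbler is nested in the green one and the orange in the blue, upright on the coaster and let go at about 27 s of the 61; the job is handed in, but no verdict came back.

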